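Hang a slide rack to drain

ROBOT

A 7-joint arm with a two-finger parallel gripper is mounted at the origin on the work surface. World frame = base frame: x ahead of the robot, y to its left, z up, the work surface at z = 0. Lengths are in m, angles in rad, forces in N, time in s.
With the tool pointing down it reaches from about 0.425 to 0.825 m from the base axis. Payload 3.6 kg.
Tool frame: the origin (TCP) lies at the very end of the fingers, on their centre line; the grasp point (between the pads) lies 19 mm behind it; z points along the fingers, y is the line along which they close (so a half turn about z gives the same grasp; the last joint's range is limited). The gripper opens to 85 mm and grips with 20 to 120 N. Pads are 22 mm wide; open, the fingers measure 114 mm over their backs; the gripper's body (76 mm by 85 mm) begins 54 mm behind the grasp point. The pads swing forward as they close: fully open they stand 13 mm farther back than shut.
Start: joints at [-1.242, 0.615, -0.013, 1.423, 0.008, 1.103, -0.04], TCP at [0.226, 0.609, 0.231] pointing down, gripper open.
Joint ranges: [-3.12, 3.12], [-0.3, 2.06], [-1.34, 1.32], [0.26, 2.42], [-1.36, 4.5], [0.01, 1.98], [-2.84, 2.84]. Speed limits (rad/s): [2.79, 2.79, 3.14, 3.14, 3.14, 3.14, 3.14].

INTERFACE

Orientations are given as a rotation vector (axis times angle).
In Python, from cell import env gives the robot as it stands. The module is installed in compiled form; this text tells all that it offers.
- The arm moves only by the tool move_arm, never from a script. Its argument "series" is a list that holds one entry, the list of rows, each a list of 7 numbers: the closure, from -1 (fully open) to 1 (shut), then the shift along the tool's x, y, z in cm, then the turn, a rotation vector about the tool's x, y, z in rad. In form: [[[grip, x, y, z, wx, wy, wz], ...]]. A call has 1 to 10 rows; each row shifts and turns the commanded pose from where the row before left it, along the tool's axes as they then stand; what a row does not reach is not made up. A row lasts 1/10 s, in which the tool goes at most 50 mm and 8.59 degrees, less where a joint would pass 70% of its speed; a pose out of reach is approached as far as the arm can. A call is refused whole if a number of a shift passes 5 or a number of a turn 0.15, either way. A call with a gripper value outside its range is refused whole. The fingers move at their own pace and stop on an object; "grip_force" is the grip in N (left out, the last holds). Time passes only in rows, so rows that do not move let the fingers close. It gives the time, the measured TCP pose, the force, the opening and the grip force at its end, in the units of the state.
- env.get_state(): the state, without advancing time (a new reading comes with each control period).
- env.camera(name): name is "side" or "top" or "wrist"; returns (picture, depth): 384x512x3 uint8, blue, green, red; 384x512 float32, m along the optical axis (not along the pixel's ray), 0 where there is no reading.
- env.camera_model(name): a dict with "fx", "fy", "cx", "cy" (pixels), "position" and "orientation" of the camera in the world. Camera axes: x right, y up, looking along -z (the intrinsics and any distortion apply to the point x, -y, -z); pixel columns grow to the right and rows downward; lengths in m; the calibration is good to about 2 mm. A picture is of the moment at which its call begins: read the wrist's pose just before it. camera_model takes no time and is no camera call; for the wrist camera it gives the pose at the moment of the call.
- env.hand_in(): hands the job in; it is judged then, once.
Trained networks look in the newest picture that a camera, given by its name, has taken for a name from the list of things; names that differ only in an ending like _2 or _b are one class to them, and where a whole thing is asked for, a point or a joint stands for the part that bears it (a point fixed in the world has none). Each returns a list of dicts, best first, with "score" (0 to 1); they miss things now and then, are a little off and sometimes report something else, mostly with a low value. They report only what shows in the picture. A call takes as long as a camera call. They do not tell look-alikes from the thing itself.
- env.spot_in(camera, target): "position" ([x, y, z] in m, in the coordinates of the camera as it stood for that picture, good to about 4 mm: the middle of the surface that is visible of it).
- env.cut_out(camera, target): "mask" (384x512 bool, what is visible of it).
The state is a dict: "t": time; "joints": joint angles; "joint_vel": joint speeds; "joint_torque": joint torques, N m; "tcp_pos": TCP position; "tool_rot": TCP orientation; "wrist_force": force on the tool from outside, world axes, zero at the start; "moment": the same for the moment, N m; "opening": finger opening in m; "grasp_force": force on a finger pad.
Only numpy, scipy, OpenCV 4.12 (cv2) and the standard library are available. Lean on these libraries where they do the work, as an engineer would, in place of code of your own. Each camera call takes 0.05 s, during which the arm holds its last target. There are 200 camera calls.

TASK

Get the wet slide rack draining. Before you touch the rack, make the drain stand ready: slide the drip tray along the bench until it is centred on the black mat in front of the stand, and raise the folded-down post until it stands fully upright. Then lift the slide rack out of its dish by the grip and hang it by its handle loop on the hook, at rest above the tray; keep the rack level and the tray on the bench, and do not disturb the other things.

Things in the scene. Friction and masses are not known exactly. Their poses are not given: they have to be found in the camera images.
- post (a joint): hinge of the steel drain post in its foot plate: 0 = post lying level, 1.571 = post upright against its stop (it cannot go further). Starts at 0.15 to 0.5. The hinge is stiff (about 0.5 N m of friction), so the post stays where it is left. The weight of a load on the hook presses the post against the stop.
- post_pivot (a point): centre of the hinge, 30 mm above the bench. Axes of the fixed stand: z up, y points horizontally along the lying post from hinge to free end, x is the hinge axis. The foot plate (60 mm wide in x, 12 mm thick) runs from 14 mm before the hinge (-y) to 121 mm behind it (+y); two clevis cheeks 42 mm tall stand at the hinge. The stand is fixed to the bench.
- mat_center (a point): centre of the thin black rubber mat (164 x 134 mm, 1 mm thick, look only, no step) that lies on the bench before the stand, on its -y side, 100 mm from the hinge; the hook seat stands right above it when the post is upright. Same axes as post_pivot.
- post_elbow (a point): centre of the bend at the free end of the post, 160 mm from the hinge. The post is a round steel bar 14 mm thick. From the bend the hook (round bar 10 mm thick) goes off at about a right angle: it points up while the post lies, and with the post upright it points away from where the post lay (stand -y), dips to its seat and turns up at the end.
- hook_seat (a point): the place on the hook where a handle is to rest: top of the bar at its lowest point when the post is upright (then 181 mm above the bench and 100 mm from the post's axis, on the stand's -y side). The hook's end is 22 mm beyond the seat, rises 20 mm above it, and the hook rises 14 mm from seat to post. With the post upright the post's top is 17 mm above the seat's height at most.
- tray_center (a point): centre, half-way up, of the loose shallow open aluminium drip tray, 140 (its x) x 110 (its y) x 22 mm, walls 4 mm, floor 4 mm thick, 0.2 to 0.42 kg; z up
- dish: grey open staining dish fixed to the bench, 108 (its x) x 84 (its y) x 50 mm, walls 4 mm, floor 4 mm; origin at the centre of its underside. The slide rack stands in it with 5 to 11 mm of play all round.
- rack_grip (a point): centre of the black grip on top of the steel slide rack's handle: the grip is 40 (rack x) x 14 (rack y) x 32 mm tall and stands 155 mm above the rack's underside, free on all sides. The rack is a steel frame 84 (x) x 60 (y) x 37 mm holding glass slides, 0.2 to 0.33 kg. Its handle is a wire loop 8 mm thick in the rack's x-z plane, 80 mm wide, rising from the ends of the rack to a peak in the middle; a stem joins the peak to the grip. z up.
- rack_apex (a point): underside of the handle's peak, on the rack's centre line, 111 mm above its underside and 44 mm below the grip's centre: the point that rests on the hook. Below it the loop is open for 74 mm. Same axes as the rack.
- rack: the slide rack as a whole; origin at the centre of its underside, z up
- tray: the drip tray as a whole; origin at the centre of its underside
- pot1: specimen pot with red lid, 48 wide, 65 tall mm, loose bystander; origin at the centre of its underside
- pot2: specimen pot with red lid, 48 wide, 65 tall mm, loose bystander; origin at the centre of its underside
- pot3: specimen pot with red lid, 48 wide, 65 tall mm, loose bystander; origin at the centre of its underside
- reagent: amber bottle with white cap, 64 wide, 140 tall mm, loose bystander; origin at the centre of its underside
- tuberack: grey block of white-capped tubes, 60 x 100 x 66 mm, loose bystander; origin at the centre of its underside
- slidebox: blue slide box lying flat, 90 x 160 x 34 mm, loose bystander; origin at the centre of its underside
Mind the look-alikes: they are no part of the job. Leave any pink or yellow look-alike of the dish alone. Of the things that look like the tray, the larger one is meant.

How it is judged:
By the outcome, as a careful person would: the job done as asked, in the order asked, and still so for the second after the job is handed in, with the robot touching nothing.
It also fails if it takes over 72 s, if anything falls off the work surface, if the arm or the gripper's body presses on something with over 40 N, if the wrist force passes 120 N, or if a joint passes its speed limit or range.

## Working session

There is one attempt and no reset: what is moved stays moved. The work goes in short steps, Python scripts to look and compute and a tool call to move; the robot and the scene stay as the last step left them, time stands still between calls to the robot, and variables do not carry over. Pictures are saved under pics/ and viewed, at most 10 in all, crops included, and the job is handed in when it is done.

Besides the shell and the picture viewer there is one more tool, called by a JSON object that holds its "fn" and its "kwargs", one argument or row to a line. move_arm: Moves the arm, as the interface text tells. Its arguments: {"type":"object","properties":{"series":{"type":"array","items":{"type":"array","items":{"type":"array","items":{"type":"number"}}}},"grip_force":{"type":"number"}},"required":["series"]}

```bash
mkdir -p pics
cat > h.py <<'E'
import numpy as np, cv2
from scipy.spatial.transform import Rotation as R
from cell import env
def cm(name):
    m=env.camera_model(name); o=np.array(m['orientation'],float)
    Rm=R.from_rotvec(o).as_matrix() if o.size==3 else (o if o.size==9 and o.ndim==2 else R.from_quat(o).as_matrix())
    return m,Rm,np.array(m['position'])
def world(name,p):
    m,Rm,t=cm(name); return Rm@np.array(p)+t
def cloud(name,depth):
    m,Rm,t=cm(name)
    v,u=np.mgrid[:384,:512]
    p=np.stack([(u-m['cx'])/m['fx']*depth,-(v-m['cy'])/m['fy']*depth,-depth],-1)
    return p@Rm.T+t
def st():
    s=env.get_state(); return {k:np.round(s[k],4).tolist() for k in ('t','tcp_pos','tool_rot','wrist_force','opening','grasp_force','joints')}
E
python3 - <<'E'
from h import *
print(st())
for n in ('top','side'):
    print(env.camera_model(n))
    im,d=env.camera(n); cv2.imwrite(f'pics/{n}0.png',im); np.save(f'{n}0.npy',d)
    for t in ['post','post_pivot','mat_center','post_elbow','hook_seat','tray_center','tray','dish','rack_grip','rack_apex','rack']:
        try:
            print(n,t,[(np.round(world(n,r['position']),3).tolist(),round(r['score'],2)) for r in env.spot_in(n,t)[:4]])
        except Exception as e: print(n,t,e)
print(env.get_state()['t'])
E
```

```text
{'t': 0.0, 'tcp_pos': [0.2255, 0.6088, 0.2301], 'tool_rot': [-0.5543, -3.0918, 0.0041], 'wrist_force': [0.5015, 0.2626, -0.1212], 'opening': 0.0851, 'grasp_force': 0.0, 'joints': [-1.2425, 0.6159, -0.0126, 1.4249, 0.0081, 1.1034, -0.0404]}
{'fx': 419.06293167692587, 'fy': 419.06293167692587, 'cx': 254.00225570440145, 'cy': 194.09976235587072, 'position': array([ 0.38447427, -0.0867778 ,  1.37560625]), 'orientation': array([ 0.10951503, -0.09613495, -1.54702082])}
top post [([0.473, 0.251, 0.061], 0.85), ([0.499, -0.334, 0.033], 0.65)]
top post_pivot [([0.493, 0.104, 0.003], 0.78), ([0.745, -0.304, 0.034], 0.16)]
top mat_center [([0.493, 0.096, -0.004], 0.65), ([0.763, 0.045, 0.047], 0.51), ([0.482, -0.139, 0.003], 0.45)]
top post_elbow [([0.469, 0.254, 0.062], 0.84), ([0.364, 0.126, 0.068], 0.42)]
top hook_seat [([0.47, 0.25, 0.06], 0.57), ([0.477, -0.137, 0.002], 0.19)]
top tray_center [([0.478, -0.138, 0.002], 0.97), ([0.64, 0.303, 0.001], 0.86)]
top tray [([0.483, -0.14, 0.002], 0.79), ([0.638, 0.304, 0.002], 0.67)]
top dish [([0.331, -0.484, 0.001], 0.87), ([0.551, -0.51, 0.002],
[... 425 characters left out ...]
.88022484, -0.33676105, -0.63368208])}
side post [([0.462, 0.27, 0.073], 0.82)]
side post_pivot [([0.478, 0.104, -0.002], 0.71)]
side mat_center [([0.482, 0.107, 0.003], 0.98)]
side post_elbow [([0.465, 0.268, 0.07], 0.52)]
side hook_seat [([0.459, 0.274, 0.071], 0.62)]
side tray_center [([0.48, -0.139, -0.002], 0.93), ([0.642, 0.309, 0.001], 0.8)]
side tray [([0.483, -0.134, 0.008], 0.91), ([0.64, 0.309, 0.006], 0.56), ([0.353, 0.115, 0.046], 0.27)]
side dish [([0.334, -0.472, 0.019], 0.96), ([0.475, -0.346, 0.039], 0.92), ([0.558, -0.501, 0.017], 0.85)]
side rack_grip [([0.504, -0.331, 0.045], 0.89)]
side rack_apex [([0.511, -0.33, 0.036], 0.6)]
side rack [([0.51, -0.33, 0.042], 0.62)]
1.2
```

View pics/top0.png

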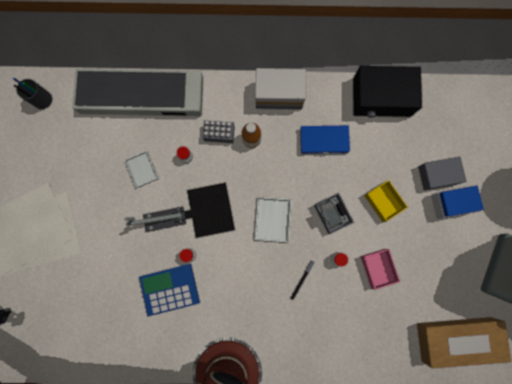

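View pics/side0.png

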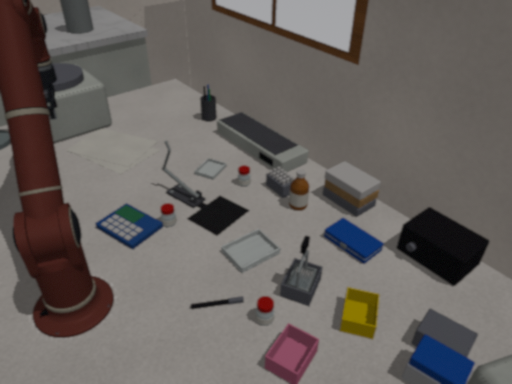

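Run:
```python
from h import *
T=cloud('top',np.load('top0.npy')); S=cloud('side',np.load('side0.npy'))
it=cv2.imread('pics/top0.png'); is_=cv2.imread('pics/side0.png')
def rect(P,msg):
    r=cv2.minAreaRect(P[:,:2].astype(np.float32)*1000); print(msg,len(P),'c',np.round(r[0],1),'size',np.round(r[1],1),'ang',round(r[2],1),'z',np.round(np.percentile(P[:,2],[5,50,95]),3))
def comp(m):
    n,l,s,c=cv2.connectedComponentsWithStats(m.astype(np.uint8)); return l==1+np.argmax(s[1:,4])
for nm,C,im in (('top',T,it),('side',S,is_)):
    g=im.max(-1); x,y,z=C[...,0],C[...,1],C[...,2]
    # mat
    m=comp((g<40)&(abs(z)<.02)&(x>.38)&(x<.62)&(y>0)&(y<.2)); rect(C[m],nm+' mat')
    # tray by height
    m=comp((z>.012)&(z<.04)&(abs(x-.48)<.12)&(abs(y+.138)<.1)); rect(C[m],nm+' tray rim')
    m=comp((z>.03)&(abs(x-.5)<.09)&(abs(y+.33)<.09)); rect(C[m],nm+' dish')
    m=(z>.125)&(z<.19)&(abs(x-.5)<.09)&(abs(y+.33)<.09)
    if m.sum()>3: rect(C[m],nm+' grip')
    m=(z>.012)&(x>.40)&(x<.54)&(y>.15)&(y<.40)
    P=C[m]; rect(P,nm+' stand')
    np.set_printoptions(suppress=True,linewidth=150)
    m=(z>.05)&(x>.40)&(x<.54)&(y>.15)&(y<.40); P=C[m]; P=P[np.argsort(P[:,2])]; print(np.round(P[::max(1,len(P)//30)],3).tolist())
a=cv2.resize(it[170:250,110:360],None,fx=3,fy=3,interpolation=2); b=cv2.resize(is_[130:310,140:340],None,fx=3,fy=3,interpolation=2)
cv2.imwrite('pics/a.png',np.vstack([cv2.resize(is_[130:240,140:330],(760,440),interpolation=2)]))
cv2.imwrite('pics/b.png',np.hstack([cv2.resize(is_[220:310,260:340],(400,450),interpolation=2),cv2.resize(it[185:240,305:360],(400,450),interpolation=2)]))
```

```text
top mat 1816 c [509.3  80.7] size [156.2 147.7] ang 12.9 z [-0.005  0.     0.005]
top tray rim 208 c [ 482.5 -137.7] size [109.9 140.4] ang 86.8 z [0.014 0.021 0.025]
top dish 548 c [ 504.6 -330.9] size [107.5  85.1] ang 27.5 z [0.032 0.048 0.175]
top grip 92 c [ 505.4 -327.6] size [39.7 14.6] ang 27.4 z [0.151 0.173 0.177]
top stand 519 c [471.8 236.2] size [ 59.  174.4] ang 12.5 z [0.012 0.041 0.174]
[[0.477, 0.207, 0.05], [0.47, 0.228, 0.052], [0.476, 0.228, 0.054], [0.473, 0.234, 0.055], [0.466, 0.237, 0.057], [0.476, 0.208, 0.058], [0.472, 0.258, 0.06], [0.472, 0.271, 0.06], [0.472, 0.239, 0.061], [0.466, 0.242, 0.062], [0.469, 0.245, 0.063], [0.475, 0.245, 0.064], [0.462, 0.256, 0.065], [0.465, 0.269, 0.067], [0.459, 0.277, 0.068], [0.459, 0.274, 0.069], [0.468, 0.287, 0.07], [0.468, 0.28, 0.071], [0.465, 0.27, 0.073], [0.461, 0.297, 0.075], [0.455, 0.297, 0.077], [0.451, 0.312, 0.077], [0.451, 0.305, 0.079], [0.451, 0.313, 0.082], [0.453, 0.31, 0.095], [0.458, 0.299, 0.121], [0.457, 0.284, 0.142], [0.464, 0.27, 0.17], [0.463, 0.27, 0.18], [0.46, 0.276, 0.187], [0.459, 0.28, 0.
[... 532 characters left out ...]
, [0.471, 0.222, 0.057], [0.476, 0.229, 0.059], [0.469, 0.225, 0.06], [0.463, 0.259, 0.061], [0.475, 0.239, 0.062], [0.466, 0.264, 0.065], [0.468, 0.253, 0.066], [0.454, 0.284, 0.067], [0.458, 0.27, 0.069], [0.456, 0.285, 0.07], [0.452, 0.298, 0.073], [0.456, 0.285, 0.075], [0.46, 0.285, 0.077], [0.46, 0.298, 0.078], [0.457, 0.312, 0.081], [0.455, 0.296, 0.082], [0.451, 0.308, 0.089], [0.452, 0.299, 0.102], [0.458, 0.294, 0.11], [0.455, 0.294, 0.119], [0.454, 0.29, 0.13], [0.463, 0.284, 0.137], [0.458, 0.28, 0.145], [0.458, 0.279, 0.153], [0.459, 0.272, 0.164], [0.462, 0.268, 0.173], [0.458, 0.273, 0.18], [0.46, 0.276, 0.181], [0.467, 0.287, 0.189], [0.461, 0.281, 0.194], [0.46, 0.285, 0.2]]
```

View pics/a.png

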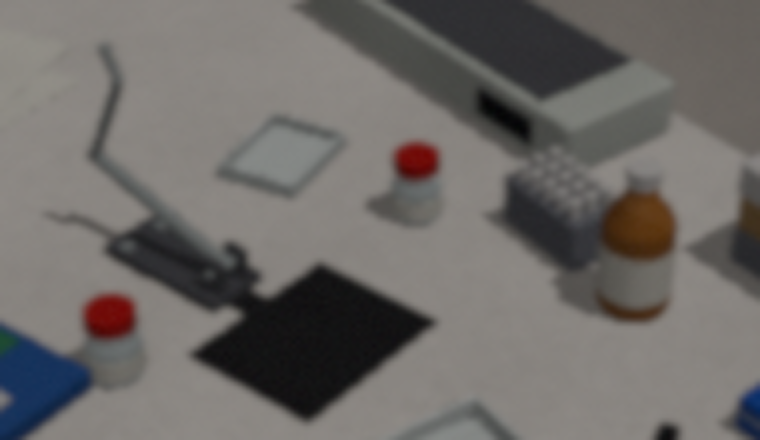

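View pics/b.png

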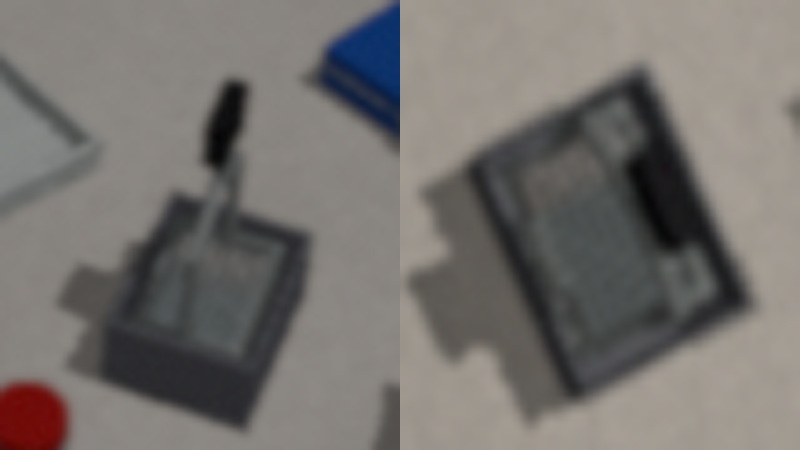

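Run:
```python
from h import *
T=cloud('top',np.load('top0.npy')); S=cloud('side',np.load('side0.npy'))
res=[]
for nm,C in (('top',T),('side',S)):
    im=cv2.imread(f'pics/{nm}0.png'); g=im.max(-1); x,y,z=C[...,0],C[...,1],C[...,2]
    m=((g<45)&(abs(z)<.02)&(x>.38)&(x<.62)&(y>-.02)&(y<.2)).astype(np.uint8)
    m=cv2.morphologyEx(m,cv2.MORPH_OPEN,np.ones((17,17)))
    M,Rm,t=cm(nm)
    c=cv2.findContours(m,0,1)[0]; c=max(c,key=cv2.contourArea)[:,0]
    d=np.stack([(c[:,0]-M['cx'])/M['fx'],-(c[:,1]-M['cy'])/M['fy'],-np.ones(len(c))],-1)@Rm.T
    P=t+d*((.001-t[2])/d[:,2])[:,None]
    print(nm,'mat',cv2.minAreaRect((P[:,:2]*1000).astype(np.float32)))
    # post points: z between .03 & .2 
    m=(z>.045)&(x>.40)&(x<.54)&(y>.15)&(y<.40); Q=C[m]; res.append(Q)
Q=np.vstack(res)
a=np.deg2rad(12.5); ydir=np.array([-np.sin(a),np.cos(a)]); xdir=np.array([np.cos(a),np.sin(a)])
c=np.array([.509,.082])
u=(Q[:,:2]-c)@ydir; v=(Q[:,:2]-c)@xdir
print('v mean',v.mean(), np.polyfit(u,v,1))
k=(Q[:,2]<.12)
for lo in range(80,300,10):
    s=(u*1000>lo)&(u*1000<lo+10)
    if s.any(): print(lo,s.sum(),np.round(np.percentile(Q[s,2],[0,50,100]),3),np.round(np.median(v[s]),4))
print('hook z max',Q[:,2].max(), 'tool R',np.round(R.from_rotvec(st()['tool_rot']).as_matrix(),3).tolist())
```

```text
top mat ((515.363525390625, 69.4991683959961), (142.95054626464844, 128.99424743652344), 1.679893970489502)
side mat ((492.4618835449219, 71.77192687988281), (121.65170288085938, 85.05490112304688), 53.774330139160156)
v mean -0.0041599830812570765 [-0.00380482 -0.00345731]
80 4 [0.045 0.046 0.047] 0.0074
90 2 [0.045 0.046 0.046] -0.0127
100 1 [0.048 0.048 0.048] -0.0037
110 8 [0.046 0.047 0.049] -0.0046
120 22 [0.045 0.048 0.053] -0.0043
130 24 [0.046 0.05  0.058] -0.0047
140 25 [0.045 0.054 0.062] -0.0039
150 28 [0.047 0.056 0.064] -0.0052
160 24 [0.052 0.061 0.064] -0.0041
170 26 [0.052 0.061 0.068] -0.0049
180 29 [0.058 0.065 0.074] -0.0044
190 59 [0.06  0.164 0.193] -0.0041
200 83 [0.066 0.149 0.204] -0.0043
210 47 [0.066 0.081 0.201] -0.0051
220 41 [0.068 0.082 0.133] -0.0059
230 20 [0.077 0.085 0.104] -0.0068
240 6 [0.076 0.078 0.085] -0.0056
hook z max 0.20435244752814552 tool R [[-0.938, 0.347, -0.0], [0.347, 0.938, -0.0], [0.0, -0.0, -1.0]]
```

```bash
cat > fit.py <<'E'
from h import *
from scipy.optimize import minimize
def rectify(name,im,z,x0,y0,n=350):  # 1mm grid, pixel (i=x,j=y)
    M,Rm,t=cm(name); X,Y=np.meshgrid(x0+np.arange(n)*.001,y0+np.arange(n)*.001,indexing='ij')
    p=(np.stack([X,Y,np.full_like(X,z)],-1)-t)@Rm
    u=M['fx']*p[...,0]/-p[...,2]+M['cx']; v=-M['fy']*p[...,1]/-p[...,2]+M['cy']
    return cv2.remap(im,u.astype(np.float32),v.astype(np.float32),1),X,Y
def fitrect(mask,X,Y,w,h,p0):
    m=mask.astype(float)
    def f(p):
        a=np.deg2rad(p[2]); dx,dy=X*1000-p[0],Y*1000-p[1]
        a1=abs(dx*np.cos(a)+dy*np.sin(a))-w/2; b1=abs(-dx*np.sin(a)+dy*np.cos(a))-h/2
        s=1/(1+np.exp(np.clip(np.maximum(a1,b1),-30,30)))
        return np.minimum(s,m).sum()*-1/np.maximum(s,m).sum()
    r=minimize(f,p0,method='Nelder-Mead',options=dict(initial_simplex=np.array(p0)+np.array([[0,0,0],[8,0,0],[0,8,0],[0,0,6]])))
    return np.round(r.x,1),round(-r.fun,3)
E
python3 - <<'E'
from fit import *
for n in ('top','side'):
    im=cv2.imread(f'pics/{n}0.png'); g,X,Y=rectify(n,im,.001,.34,-.07); g=g.max(-1)
    print(n,'mat',fitrect(g<55,X,Y,164,134,[508,80,12.]),fitrect(g<55,X,Y,134,164,[508,80,12.]))
    C=cloud(n,np.load(n+'0.npy')); 
T=cloud('top',np.load('top0.npy'));S=cloud('side',np.load('side0.npy'))
for C in (T,S):
    x,y,z=[C[...,i] for i in range(3)]
    m=(z>.006)&(z<.02)&(x>.40)&(x<.55)&(y>.15)&(y<.33)
    P=C[m]; print('foot',cv2.minAreaRect((P[:,:2]*1000).astype(np.float32)))
    m=(z>.07)&(x>.40)&(x<.55)&(y>.15)&(y<.34); P=C[m]; print('hook',np.round(P.mean(0),4))
E
```

```text
top mat (array([511.1,  71.4,  12.7]), np.float64(0.783)) (array([503.3,  84.9,  13.5]), np.float64(0.651))
side mat (array([510.8,  72.4,  12.9]), np.float64(0.684)) (array([501.2,  86.9,  14.1]), np.float64(0.591))
foot ((468.65435791015625, 231.57656860351562), (159.2466583251953, 129.45095825195312), 77.8410415649414)
hook [0.4595 0.2889 0.1207]
foot ((479.44500732421875, 234.02145385742188), (168.0641632080078, 129.705078125), 88.64920806884766)
hook [0.4584 0.288  0.1269]
```

Run:
```python
from fit import *
o=[]
for n in ('top','side'):
    im=cv2.imread(f'pics/{n}0.png'); g,X,Y=rectify(n,im,.001,.34,-.07); 
    a=np.deg2rad(12.7); 
    for k in ((g.max(-1)<55),): g[k]=(g[k]*.5+np.array([120,0,0])).astype(np.uint8)
    o.append(g)
cv2.imwrite('pics/c.png',np.hstack(o))
```

```text
(no output)
```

View pics/c.png

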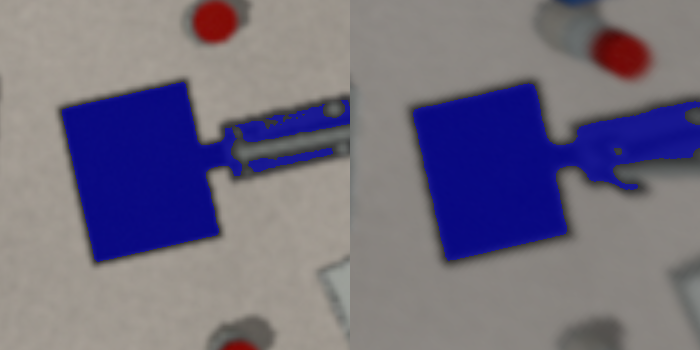

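{"fn": "move_arm", "kwargs": {
  "series": [
    [[-1,0,0,-1.5,0,0,-0.098],[-1,0,0,-1.5,0,0,-0.098],[-1,0,0,-1.5,0,0,-0.097],[-1,-2.92,-2.92,0,0,0,0],[-1,-2.92,-2.92,0,0,0,0],[-1,-2.92,-2.92,0,0,0,0],[-1,-2.92,-2.92,0,0,0,0],[-1,-2.92,-2.92,0,0,0,0],[-1,-2.92,-2.92,0,0,0,0],[-1,-2.92,-2.92,0,0,0,0]]
  ]
}}

```text
t: 2.2
tcp_pos: [0.4182, 0.3915, 0.2766]
tool_rot: [0.097, 3.14, 0.001]
wrist_force: [0.4, 0.6, 0.1]
opening: 0.0852
grasp_force: 0.0
```

```bash
cat >> h.py <<'E'
def rel(tp,yaw=None,s=None):
    """vertical tool: shift in tool axes (cm) to world point tp, and yaw change about tool z to get tool y at yaw deg"""
    s=s or env.get_state(); M=R.from_rotvec(s['tool_rot']).as_matrix()
    d=M.T@(np.array(tp)-s['tcp_pos'])*100
    cy=np.degrees(np.arctan2(M[1,1],M[0,1])); 
    print('tcp',np.round(s['tcp_pos'],4),'yaw_y',round(cy,2),'z',np.round(M[:,2],3),'shift cm',np.round(d,2),'t',s['t'],'F',np.round(s['wrist_force'],1),'op',round(s['opening'],4))
    if yaw is not None: print('turn z',round(np.radians(-(yaw-cy)),3))
E
python3 - <<'E'
from fit import *
rel([.5,.3,.275]); rel([.479,-.19,.275],86.5)
for n in ('top','side'):
    im=cv2.imread(f'pics/{n}0.png'); 
    C=cloud(n,np.load(n+'0.npy')); x,y,z=[C[...,i] for i in range(3)]
    env.camera(n); m=env.cut_out(n,'tray_center')
    for r in m[:2]:
        k,X,Y=rectify(n,r['mask'].astype(np.uint8)*255,.018,.3,-.3)
        if (k>127).sum()>3000: print(n,r['score'],fitrect(k>127,X,Y,140,110,[482,-138,-3.5]))
E
```

```text
tcp [0.4182 0.3915 0.2766] yaw_y 86.47 z [ 0.  0. -1.] shift cm [-8.73 -8.63  0.16] t 2.2 F [0.4 0.6 0.1] op 0.0852
tcp [0.4182 0.3915 0.2766] yaw_y 86.47 z [ 0.  0. -1.] shift cm [ -9.65 -57.67   0.14] t 2.2 F [0.4 0.6 0.1] op 0.0852
turn z -0.001
top 0.68 (array([ 481.2, -138.3,   -3.3]), np.float64(0.94))
side 0.79 (array([ 479.8, -139.3,   -1.8]), np.float64(0.814))
```

{"fn": "move_arm", "kwargs": {
  "series": [
    [[-1,-0.7,-4.13,0,0,0,0],[-1,-0.7,-4.13,0,0,0,0],[-1,-0.7,-4.13,0,0,0,0],[-1,-0.7,-4.13,0,0,0,0],[-1,-0.7,-4.13,0,0,0,0],[-1,-0.7,-4.13,0,0,0,0],[-1,-0.7,-4.13,0,0,0,0],[-1,-0.7,-4.13,0,0,0,0],[-1,-0.7,-4.13,0,0,0,0],[-1,-0.7,-4.13,0,0,0,0]]
  ]
}}

```text
t: 3.4
tcp_pos: [0.4618, -0.023, 0.2766]
tool_rot: [0.09, 3.139, 0.002]
wrist_force: [1.8, -0.0, 0.3]
opening: 0.0852
grasp_force: 0.0
```

{"fn": "move_arm", "kwargs": {
  "series": [
    [[-0.3,-0.7,-4.13,0,0,0,0],[0.2,-0.7,-4.13,1,0,0,0],[0.4,-0.7,-4.13,2,0,0,0],[0.4,-0.7,-4.13,3,0,0,0],[0.4,0,0,3,0,0,0],[0.4,0,0,2,0,0,0],[0.4,0,0,0,0,0,0]]
  ]
}}

```text
t: 4.1
tcp_pos: [0.4781, -0.1865, 0.1646]
tool_rot: [-0.092, -3.134, -0.005]
wrist_force: [-0.6, -0.6, 0.2]
opening: 0.0256
grasp_force: 0.0
```

Run:
```python
from fit import *
rel([.478,-.191,.012],86.8)
s=env.get_state(); im,d=env.camera('wrist'); cv2.imwrite('pics/w1.png',im)
for t in ('tray_center','tray'):
    print([(np.round(world('wrist',r['position']),3).tolist(),round(r['score'],2)) for r in env.spot_in('wrist',t)[:3]])
C=cloud('wrist',d); m=(C[...,2]>.014)&(C[...,2]<.03)&(abs(C[...,0]-.48)<.1)&(abs(C[...,1]+.138)<.08)
P=C[m]; print(len(P),cv2.minAreaRect((P[:,:2]*1000).astype(np.float32)))
```

```text
tcp [ 0.4781 -0.1865  0.1646] yaw_y 86.62 z [-0.006  0.003 -1.   ] shift cm [-0.11 -0.5  15.25] t 4.1 F [-0.6 -0.6  0.2] op 0.0256
turn z -0.003
[([0.486, -0.137, 0.005], 0.74)]
[([0.483, -0.135, 0.01], 0.77), ([0.509, -0.328, 0.111], 0.46)]
2213 ((488.2386169433594, -138.46340942382812), (110.08634185791016, 140.0062713623047), 86.96504211425781)
```

{"fn": "move_arm", "kwargs": {
  "series": [
    [[0.4,-0.1,-0.25,2.5,0,0,0],[0.4,-0.1,-0.25,3,0,0,0],[0.4,0,0,3,0,0,0],[0.4,0,0,3,0,0,0],[0.4,0,0,2,0,0,0],[0.4,0,0,1.3,0,0,0],[0.4,0,0,0.7,0,0,0],[0.4,0,0,0,0,0,0],[0.4,0,0,0,0,0,0]]
  ],
  "grip_force": 40
}}

```text
t: 5.15
tcp_pos: [0.4818, -0.1944, 0.0132]
tool_rot: [0.097, 3.138, -0.001]
wrist_force: [0.2, -0.1, 0.7]
opening: 0.0257
grasp_force: 0.0
```

{"fn": "move_arm", "kwargs": {
  "series": [
    [[1,0,0,0,0,0,0],[1,0,0,0,0,0,0],[1,0,0,0,0,0,0],[1,0,0,0,0,0,0]]
  ]
}}

```text
t: 5.55
tcp_pos: [0.4816, -0.1934, 0.0133]
tool_rot: [0.096, 3.139, 0.001]
wrist_force: [0.0, 2.5, 6.8]
opening: 0.0027
grasp_force: 41.5
```

Run:
```python
from fit import *
a=np.radians(12.8); c=np.array([.511,.0718]); y=np.array([-np.sin(a),np.cos(a)])
t=c-y*.053; print(t)
rel([*t,.009],102.8)
```

```text
[0.52274207 0.02011708]
tcp [ 0.4816 -0.1934  0.0133] yaw_y 86.51 z [ 0.002  0.001 -1.   ] shift cm [-2.81 21.56  0.45] t 5.55 F [0.  2.5 6.8] op 0.0027
turn z -0.284
```

{"fn": "move_arm", "kwargs": {
  "series": [
    [[1,-0.15,1,0,0,0,0],[1,-0.28,2.16,0,0,0,0],[1,-0.28,2.16,0,0,0,0],[1,-0.28,2.16,0,0,0,0],[1,-0.28,2.16,0,0,0,0],[1,-0.28,2.16,0,0,0,0],[1,-0.28,2.16,0,0,0,0],[1,-0.28,2.16,0,0,0,0],[1,-0.28,2.16,0,0,0,0],[1,-0.28,2.16,0,0,0,0]]
  ]
}}

```text
t: 6.55
tcp_pos: [0.5208, 0.0049, 0.0133]
tool_rot: [0.102, 3.138, -0.008]
wrist_force: [-1.2, -6.6, 7.2]
opening: 0.0028
grasp_force: 41.6
```

{"fn": "move_arm", "kwargs": {
  "series": [
    [[1,-0.14,1.1,0,0,0,0],[1,0,0,0,0,0,-0.06],[1,0,0,0,0,0,-0.06],[1,0,0,0,0,0,-0.06],[1,0,0,0,0,0,-0.06],[1,0,0,0,0,0,-0.044],[1,0,0,0,0,0,0],[1,0,0,0,0,0,0]]
  ]
}}

```text
t: 7.35
tcp_pos: [0.5248, 0.0198, 0.0133]
tool_rot: [-0.348, 3.116, 0.0]
wrist_force: [2.6, 1.3, 5.1]
opening: 0.0025
grasp_force: 41.5
```

```bash
cat > tr.py <<'E'
from fit import *
def tray():
    for n in ('top','side'):
        im,d=env.camera(n); cv2.imwrite(f'pics/{n}1.png',im)
        for r in env.cut_out(n,'tray_center')[:2]:
            k,X,Y=rectify(n,r['mask'].astype(np.uint8)*255,.018,.34,-.1)
            if (k>127).sum()>3000: print(n,r['score'],fitrect(k>127,X,Y,140,110,[511,72,12.8]))
        g,X,Y=rectify(n,im,.001,.34,-.1); g=g.max(-1)
        C=cloud(n,d); m=(C[...,2]>.013)&(C[...,2]<.028)&(abs(C[...,0]-.511)<.09)&(abs(C[...,1]-.072)<.08); P=C[m]
        print(n,len(P),cv2.minAreaRect((P[:,:2]*1000).astype(np.float32)) if len(P)>4 else 0)
    print(env.get_state()['t'])
E
python3 - <<'E'
from tr import *
a=np.radians(12.8); c=np.array([.511,.0718]); y=np.array([-np.sin(a),np.cos(a)])
rel([*(c-y*.053),.013],102.8); tray()
E
```

```text
tcp [0.5248 0.0198 0.0133] yaw_y 102.75 z [ 0.006  0.001 -1.   ] shift cm [0.19 0.07 0.03] t 7.35 F [2.6 1.3 5.1] op 0.0025
turn z -0.001
top 56 ((510.1963195800781, 69.62470245361328), (151.98451232910156, 100.0949935913086), 80.06647491455078)
side 0.58 (array([489.2,  67.3,  24.1]), np.float64(0.679))
side 265 ((505.5848388671875, 80.45690155029297), (141.92848205566406, 156.5835418701172), 12.251033782958984)
7.55
```

{"fn": "move_arm", "kwargs": {
  "series": [
    [[0.4,0,0,0,0,0,0],[0.4,0,0,0,0,0,0],[0.4,0,0,0,0,0,0],[0.4,0,0,-2,0,0,0],[0.4,0,0,-4,0,0,0],[0.4,0,0,-5,0,0,0],[0.4,0,0,-5,0,0,0],[0.4,0,0,-5,0,0,0],[0.4,0,0,-5,0,0,0],[0.4,0,0,0,0,0,0]]
  ]
}}

```text
t: 8.55
tcp_pos: [0.5259, 0.0189, 0.2791]
tool_rot: [-0.347, 3.108, -0.001]
wrist_force: [0.3, -0.7, 0.4]
opening: 0.0251
grasp_force: 0.0
```

Run:
```python
from tr import *
print(st()['joints'])
a=np.radians(12.8); p=np.array([.489,.169]); y=np.array([-np.sin(a),np.cos(a)])
for Y in (.2,.25): rel([*(p+y*Y),.27],12.8)
tray()
```

```text
[-0.1709, 0.3689, 0.1323, 1.7233, -0.0555, 1.0383, 1.773]
tcp [0.5259 0.0189 0.2791] yaw_y 102.72 z [ 0.015  0.001 -1.   ] shift cm [ 0.33 35.45  0.82] t 8.55 F [ 0.3 -0.7  0.4] op 0.0251
turn z 1.569
tcp [0.5259 0.0189 0.2791] yaw_y 102.72 z [ 0.015  0.001 -1.   ] shift cm [ 0.34 40.45  0.81] t 8.55 F [ 0.3 -0.7  0.4] op 0.0251
turn z 1.569
top 48 ((494.9600830078125, 25.157733917236328), (91.02771759033203, 29.48503875732422), 11.243260383605957)
side 0.95 (array([506.8,  66. ,  15.6]), np.float64(0.775))
side 333 ((506.787109375, 85.09869384765625), (145.4287872314453, 143.88885498046875), 12.090721130371094)
8.75
```

{"fn": "move_arm", "kwargs": {
  "series": [
    [[0.4,0.04,4.15,0,0,0,0],[0.4,0.04,4.15,0,0,0,0],[0.4,0.04,4.15,0,0,0,0],[0.4,0.04,4.15,0,0,0,0],[0.4,0.04,4.15,0,0,0,0],[0.4,0.04,4.15,0,0,0,0],[0.4,0.04,4.15,0,0,0,0],[0.4,0.04,4.15,0,0,0,0],[0.4,0.04,4.15,0,0,0,0],[0.4,0.04,4.15,0,0,0,0]]
  ]
}}

```text
t: 9.75
tcp_pos: [0.4254, 0.4237, 0.2695]
tool_rot: [0.348, -3.118, 0.006]
wrist_force: [1.7, 0.4, 0.3]
opening: 0.0258
grasp_force: 0.0
```

{"fn": "move_arm", "kwargs": {
  "series": [
    [[0.8,0,0,0,0,0,0.142],[0.8,0,0,0,0,0,0.142],[0.8,0,0,0,0,0,0.142],[0.8,0,0,0,0,0,0.142],[0.8,0,0,0,0,0,0.142],[0.8,0,0,0,0,0,0.142],[0.8,0,0,0,0,0,0.142],[0.8,0,0,0,0,0,0.142],[0.8,0,0,0,0,0,0.142],[0.8,0,0,0,0,0,0.142]]
  ]
}}

```text
t: 10.75
tcp_pos: [0.4259, 0.4222, 0.2694]
tool_rot: [-1.778, -2.589, 0.009]
wrist_force: [-0.7, -0.4, -0.5]
opening: 0.0085
grasp_force: 0.0
```

{"fn": "move_arm", "kwargs": {
  "series": [
    [[0.8,0,0,0,0,0,0.149],[0.8,0,0,0,0,-0.13,0],[0.8,0,0,0,0,-0.13,0],[0.8,0,0,0,0,-0.13,0],[0.8,0,0,0,0,-0.13,0],[0.8,0,0,0,0,0,0],[0.8,0,0,0,0,0,0]]
  ]
}}

```text
t: 11.45
tcp_pos: [0.4263, 0.4225, 0.27]
tool_rot: [1.682, 2.111, -0.453]
wrist_force: [0.3, -1.7, -0.2]
opening: 0.0084
grasp_force: 0.0
```

```bash
cat > sp.py <<'E'
from tr import *
a=np.radians(12.8); piv=np.array([.489,.169]); yd=np.array([-np.sin(a),np.cos(a)]); xd=np.array([np.cos(a),np.sin(a)])
def sw(Y,Z,X=0): return np.array([*(piv+yd*Y+xd*X),Z])
def inst(P): d=np.asarray(P)[...,:2]-piv; return np.stack([d@xd,d@yd,np.asarray(P)[...,2]],-1)
E
python3 - <<'E'
from sp import *
rel(sw(.26,.28)); s=env.get_state(); print('stand',np.round(inst(s['tcp_pos']),4),np.round(R.from_rotvec(s['tool_rot']).as_matrix().T@np.array([*xd,0]),3))
print(st()['joints'])
tray()
for n in ('top','side'):
    d=env.camera(n)[1]; C=inst(cloud(n,d)); m=(abs(C[...,0])<.02)&(C[...,1]>.02)&(C[...,1]<.175)&(C[...,2]>.02)&(C[...,2]<.22)
    P=C[m]; b=P[(P[:,1]<.14)&(P[:,2]<.1)]
    for lo in np.arange(.02,.17,.01):
        q=P[(P[:,1]>=lo)&(P[:,1]<lo+.01)]
        if len(q): print(n,round(lo,2),len(q),np.round(np.percentile(q[:,2],[0,50,90,100]),3),round(np.median(q[:,0]),4))
E
```

```text
tcp [0.4263 0.4225 0.27  ] yaw_y 12.84 z [ 0.108 -0.487 -0.867] shift cm [-0.59  0.49 -0.82] t 11.45 F [ 0.3 -1.7 -0.2] op 0.0084
stand [-0.005   0.2611  0.27  ] [-0.002  1.    -0.002]
[-1.2827, 0.7451, 0.574, 1.2919, 0.0585, 1.4852, -0.5708]
top 0.91 (array([509.8,  69.6,  12. ]), np.float64(0.943))
top 213 ((506.7430114746094, 86.89015197753906), (140.48980712890625, 145.57769775390625), 12.138753890991211)
side 0.92 (array([508.8,  68.3,  14.8]), np.float64(0.795))
side 339 ((508.6165771484375, 84.26425170898438), (147.64854431152344, 144.58038330078125), 11.066286087036133)
11.65
top 0.02 17 [0.033 0.043 0.048 0.051] -0.0018
top 0.03 14 [0.041 0.045 0.052 0.053] -0.0034
top 0.04 15 [0.038 0.05  0.052 0.053] -0.0013
top 0.05 15 [0.046 0.055 0.059 0.06 ] -0.001
top 0.06 15 [0.051 0.058 0.061 0.062] -0.002
top 0.07 14 [0.054 0.059 0.063 0.066] -0.0026
top 0.08 15 [0.057 0.062 0.065 0.066] -0.0014
top 0.09 15 [0.061 0.064 0.068 0.069] -0.0021
top 0.1 27 [0.063 0.073 0.182 0.186] -0.0023
top 0.11 34 [0.066 0.154 0.199 0.202] -0.0021
top 0.12 22 [0.063 0.075 0.191 0.201] -0.003
top 0.13 17 [0.072 0.079 0.12  0.125] -0.004
top 0.14 9 [0.078 0.086 0.103 0.104] -0.0039
top 0.15 4 [0.082 0.082 0.083 0.083] -0.0014
side 0.02 12 [0.04  0.045 0.049 0.05 ] -0.0062
side 0.03 10 [0.039 0.047 0.051 0.053] -0.0032
side 0.04 11 [0.044 0.049 0.053 0.054] -0.0046
side 0.05 10 [0.046 0.054 0.057 0.057] -0.0022
side 0.06 13 [0.046 0.056 0.058 0.064] -0.0058
side 0.07 13 [0.055 0.06  0.063 0.065] -0.0025
side 0.08 12 [0.059 0.063 0.067 0.07 ] -0.0047
side 0.09 12 [0.057 0.066 0.07  0.173] -0.004
side 0.1 25 [0.063 0.158 0.177 0.185] -0.0035
side 0.11 46 [0.064 0.163 0.195 0.2  ] -0.0035
side 0.12 29 [0.069 0.123 0.196 0.203] -0.0034
side 0.13 25 [0.069 0.081 0.113 0.118] -0.0036
side 0.14 15 [0.077 0.085 0.097 0.101] -0.0039
side 0.15 2 [0.081 0.083 0.086 0.086] -0.0057
```

{"fn": "move_arm", "kwargs": {
  "series": [
    [[0.8,1.03,0.02,2.68,0,0,0],[0.8,1.03,0.02,2.68,0,0,0],[0.8,1.03,0.02,2.68,0,0,0],[0.8,1.03,0.02,2.68,0,0,0],[0.8,1.03,0.02,2.68,0,0,0],[0.8,1.03,0.02,2.68,0,0,0],[0.8,1.03,0.02,2.68,0,0,0],[0.8,1.03,0.02,2.68,0,0,0]]
  ]
}}

```text
t: 12.55
tcp_pos: [0.4367, 0.389, 0.0449]
tool_rot: [1.686, 2.111, -0.445]
wrist_force: [0.1, -0.2, -0.0]
opening: 0.0084
grasp_force: 0.0
```

{"fn": "move_arm", "kwargs": {
  "series": [
    [[0.8,-0.87,0,0.5,0,0,0],[0.8,-0.87,0,0.5,0,0,0],[0.8,-0.87,0,0.5,0,0,0],[0.8,-0.87,0,0.5,0,0,0],[0.8,-0.87,0,0.5,0,0,0],[0.8,-0.87,0,0.5,0,0,0],[0.8,0,0,0,0,0,0]]
  ]
}}

```text
t: 13.25
tcp_pos: [0.4501, 0.3283, 0.0459]
tool_rot: [1.686, 2.107, -0.45]
wrist_force: [-0.2, -0.1, -0.5]
opening: 0.0087
grasp_force: 0.0
```

Run:
```python
from sp import *
s=env.get_state(); q=inst(s['tcp_pos']); print(s['t'],'stand',np.round(q,4),s['wrist_force'],s['opening'])
th=np.linspace(.31,1.25,14); p=np.stack([.0025+.16*np.cos(th),-.006+.16*np.sin(th)],-1)
p=np.vstack([q[1:],p]); M=R.from_rotvec(s['tool_rot']).as_matrix()
for d in np.diff(p,axis=0): print(np.round(M.T@np.array([*(yd*d[0]),d[1]])*100,2))
```

```text
13.25 stand [-0.0026  0.1639  0.0459] [-0.23975309 -0.05288757 -0.47730924] 0.008701360320792943
[-0.63  0.    0.72]
[-0.88  0.   -0.75]
[-0.93  0.   -0.68]
[-0.98  0.   -0.61]
[-1.02  0.   -0.54]
[-1.06  0.   -0.47]
[-1.09  0.   -0.39]
[-1.11  0.   -0.31]
[-1.13  0.   -0.23]
[-1.15  0.   -0.14]
[-1.16  0.   -0.06]
[-1.16  0.    0.02]
[-1.15  0.    0.11]
[-1.14  0.    0.19]
```

{"fn": "move_arm", "kwargs": {
  "series": [
    [[0.8,-0.63,0,0.7,0,0,0],[0.8,-0.88,0,-0.75,0,0,0],[0.8,-0.93,0,-0.68,0,0,0],[0.8,-0.98,0,-0.61,0,0,0],[0.8,-1.02,0,-0.54,0,0,0]]
  ]
}}

```text
t: 13.75
tcp_pos: [0.4527, 0.3094, 0.0824]
tool_rot: [1.684, 2.124, -0.439]
wrist_force: [-7.7, 11.4, 1.1]
opening: 0.0086
grasp_force: 5.3
```

{"fn": "move_arm", "kwargs": {
  "series": [
    [[0.8,-1.06,0,-0.47,0,0,0],[0.8,-1.09,0,-0.39,0,0,0],[0.8,-1.11,0,-0.31,0,0,0],[0.8,-1.13,0,-0.23,0,0,0]]
  ]
}}

```text
t: 14.15
tcp_pos: [0.4653, 0.2782, 0.1186]
tool_rot: [1.68, 2.119, -0.428]
wrist_force: [1.9, 8.6, 0.5]
opening: 0.0088
grasp_force: 3.6
```

```bash
cat >> sp.py <<'E'
def post():
    for n in ('top','side'):
        im,d=env.camera(n); cv2.imwrite(f'pics/{n}p.png',im)
        for t in ('post_elbow','hook_seat'):
            print(n,t,[(np.round(inst(world(n,r['position'])),3).tolist(),round(r['score'],2)) for r in env.spot_in(n,t)[:2]])
E
python3 - <<'E'
from sp import *
s=env.get_state(); q=inst(s['tcp_pos']); print(s['t'],'stand',np.round(q,4),s['wrist_force'],s['opening'])
post()
im=cv2.imread('pics/sidep.png'); cv2.imwrite('pics/d.png',cv2.resize(im[60:260,90:350],(780,600),interpolation=2))
E
```

```text
14.15 stand [0.0011 0.1117 0.1186] [1.85617548 8.59806128 0.48560322] 0.0088298909866856
top post_elbow [([-0.002, 0.051, 0.113], 0.57), ([-0.009, 0.004, 0.012], 0.53)]
top hook_seat [([-0.004, 0.051, 0.116], 0.58)]
side post_elbow [([-0.005, 0.045, 0.116], 0.6)]
side hook_seat [([-0.004, 0.05, 0.118], 0.84)]
```

View pics/d.png

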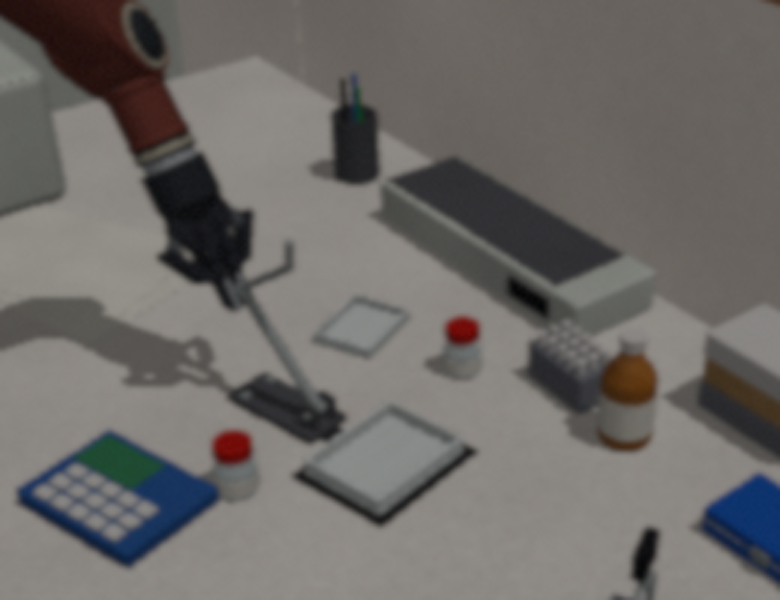

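{"fn": "move_arm", "kwargs": {
  "series": [
    [[0.8,-1.15,-0.1,-0.14,0,0,0],[0.8,-1.16,-0.1,-0.06,0,0,0],[0.8,-1.16,0,0.02,0,0,0],[0.8,-1.15,0,0.1,0,0,0],[0.8,-1.14,0,0.19,0,0,0],[0.8,0,0,0,0,0,0]]
  ]
}}

```text
t: 15.05
tcp_pos: [0.4752, 0.2238, 0.1472]
tool_rot: [1.683, 2.111, -0.435]
wrist_force: [2.6, 3.1, 1.5]
opening: 0.0084
grasp_force: 1.3
```

Run:
```python
from sp import *
s=env.get_state(); q=inst(s['tcp_pos']); print(s['t'],'stand',np.round(q,4),s['wrist_force'],s['opening'],np.round(R.from_rotvec(s['tool_rot']).as_matrix().T@np.array([*yd,0]),3))
post()
for n in ('top','side'):
    d=env.camera(n)[1]; C=inst(cloud(n,d)); m=(abs(C[...,0])<.02)&(C[...,1]>-.14)&(C[...,1]<.03)&(C[...,2]>.05)&(C[...,2]<.24); P=C[m]
    print(n,len(P),np.round(P[np.argsort(P[:,1])][::max(1,len(P)//15)],3).tolist())
```

```text
15.05 stand [-0.0013  0.0565  0.1472] [2.64475066 3.09559779 1.45594326] 0.008362400880583503 [ 0.87   0.003 -0.493]
top post_elbow [([-0.012, -0.015, 0.012], 0.74), ([0.0, 0.012, 0.186], 0.61)]
top hook_seat [([-0.004, 0.009, 0.188], 0.74)]
side post_elbow [([-0.005, 0.013, 0.146], 0.79)]
side hook_seat [([-0.001, 0.019, 0.148], 0.61)]
top 187 [[-0.002, -0.067, 0.228], [-0.005, -0.058, 0.225], [-0.006, -0.045, 0.201], [0.002, -0.034, 0.199], [0.0, -0.026, 0.203], [-0.003, -0.016, 0.199], [-0.001, -0.005, 0.2], [-0.008, 0.001, 0.053], [-0.006, 0.004, 0.07], [0.001, 0.008, 0.077], [-0.008, 0.011, 0.071], [-0.002, 0.014, 0.095], [0.0, 0.017, 0.108], [-0.003, 0.02, 0.19], [-0.002, 0.024, 0.12], [-0.006, 0.028, 0.134]]
side 188 [[-0.002, -0.065, 0.229], [-0.008, -0.058, 0.222], [-0.009, -0.049, 0.208], [-0.009, -0.031, 0.201], [-0.008, -0.017, 0.198], [-0.007, -0.004, 0.197], [-0.002, 0.003, 0.053], [-0.003, 0.005, 0.195], [-0.009, 0.008, 0.072], [0.001, 0.012, 0.081], [-0.007, 0.014, 0.072], [-0.005, 0.017, 0.114], [-0.009, 0.019, 0.099], [0.0, 0.023, 0.105], [-0.008, 0.026, 0.124], [-0.003, 0.028, 0.193]]
```

{"fn": "move_arm", "kwargs": {
  "series": [
    [[0.8,-0.9,0,0.42,0,0,0],[0.8,-0.9,0,0.42,0,0,0],[0.8,-0.88,0,0.47,0,0,0],[0.8,-0.43,0,0.25,0,0,0],[0.8,-0.26,0,0.15,0,0,0],[0.8,0,0,0,0,0,0]]
  ]
}}

```text
t: 16.05
tcp_pos: [0.4806, 0.1844, 0.1471]
tool_rot: [1.684, 2.11, -0.449]
wrist_force: [0.5, 2.0, 1.1]
opening: 0.0086
grasp_force: 0.9
```

```bash
cat > pq.py <<'E'
from sp import *
s=env.get_state(); q=inst(s['tcp_pos']); f=s['wrist_force']; print(s['t'],'stand',np.round(q,4),'F stand',np.round([f[:2]@xd,f[:2]@yd,f[2]],1))
for n in ('top','side'):
    d=env.camera(n)[1]; C=inst(cloud(n,d)); m=(abs(C[...,0])<.02)&(C[...,1]>-.14)&(C[...,1]<.03)&(C[...,2]>.05)&(C[...,2]<.24); P=C[m]
    print(n,len(P),np.round(P[np.argsort(P[:,1])][::max(1,len(P)//15)],3).tolist())
E
python3 pq.py
```

```text
16.05 stand [-0.0048  0.0169  0.1471] F stand [0.9 1.8 1.1]
top 281 [[0.001, -0.123, 0.198], [-0.001, -0.108, 0.192], [0.0, -0.093, 0.187], [0.0, -0.078, 0.185], [-0.003, -0.063, 0.187], [0.0, -0.049, 0.189], [-0.003, -0.034, 0.188], [-0.003, -0.02, 0.191], [0.002, -0.008, 0.061], [-0.006, -0.006, 0.119], [-0.007, -0.002, 0.148], [-0.004, 0.003, 0.192], [-0.019, 0.015, 0.159], [-0.003, 0.02, 0.154], [0.008, 0.025, 0.176], [0.001, 0.028, 0.19]]
side 356 [[-0.004, -0.123, 0.203], [-0.005, -0.099, 0.186], [-0.0, -0.073, 0.188], [-0.004, -0.048, 0.19], [-0.002, -0.02, 0.193], [0.001, -0.007, 0.089], [-0.008, -0.006, 0.125], [-0.009, -0.004, 0.144], [0.001, -0.003, 0.178], [-0.01, -0.001, 0.19], [-0.009, 0.001, 0.143], [-0.009, 0.003, 0.157], [-0.018, 0.013, 0.153], [-0.019, 0.019, 0.163], [-0.02, 0.023, 0.162], [-0.016, 0.029, 0.146]]
```

{"fn": "move_arm", "kwargs": {
  "series": [
    [[0.8,-0.26,0,0.15,0,0,0],[0.8,-0.17,0,0.1,0,0,0],[0.8,0,0,0,0,0,0]]
  ]
}}

```text
t: 16.45
tcp_pos: [0.4814, 0.1801, 0.1469]
tool_rot: [1.684, 2.111, -0.449]
wrist_force: [0.1, 3.0, 0.7]
opening: 0.0086
grasp_force: 1.5
```

```bash
python3 pq.py|head -1
```

```text
16.45 stand [-0.005   0.0125  0.1469] F stand [0.7 2.9 0.7]
```

{"fn": "move_arm", "kwargs": {
  "series": [
    [[0.8,-0.17,0,0.1,0,0,0],[0.8,-0.17,0,0.1,0,0,0],[0.8,0,0,0,0,0,0]]
  ]
}}

```text
t: 16.85
tcp_pos: [0.4818, 0.1795, 0.1467]
tool_rot: [1.684, 2.115, -0.444]
wrist_force: [-5.8, 7.7, 6.7]
opening: 0.0085
grasp_force: 4.6
```

{"fn": "move_arm", "kwargs": {
  "series": [
    [[0.8,-0.17,0,0.1,0,0,0],[0.8,0,0,0,0,0,0]]
  ]
}}

```text
t: 17.05
tcp_pos: [0.4819, 0.1793, 0.1466]
tool_rot: [1.684, 2.118, -0.442]
wrist_force: [-6.9, 12.2, 9.2]
opening: 0.0085
grasp_force: 6.3
```

```bash
python3 pq.py|head -1
```

```text
17.05 stand [-0.0047  0.0117  0.1466] F stand [-4.  13.5  9.2]
```

{"fn": "move_arm", "kwargs": {
  "series": [
    [[0.8,0.87,0,-0.5,0,0,0],[0.8,2.2,0,-1.25,0,0,0],[0.8,2.2,0,-1.25,0,0,0],[0.8,-2,0,-3.46,0,0,0],[0.8,-2,0,-3.46,0,0,0],[0.8,-2,0,-3.46,0,0,0],[0.8,-2,0,-3.46,0,0,0],[0.8,0,0,0,0,0.13,0.12],[0.8,0,0,0,0,0.13,0],[0.8,0,0,0,0,0.13,0]]
  ]
}}

```text
t: 18.15
tcp_pos: [0.4697, 0.2318, 0.3066]
tool_rot: [1.981, 2.254, -0.093]
wrist_force: [-0.3, -0.1, -0.6]
opening: 0.0083
grasp_force: 0.0
```

{"fn": "move_arm", "kwargs": {
  "series": [
    [[0.2,0,0,0,0,0.13,0],[0,0,0,0,0,0,0.149],[0,0,0,0,0,0,0.149],[0,0,0,0,0,0,0.149],[0,0,0,0,0,0,0.149],[0,0,0,0,0,0,0.149],[0,0,0,0,0,0,0.149],[0,0,0,0,0,0,0.149],[0,0,0,0,0,0,0.149],[0,0,0,0,0,0,0]]
  ]
}}

```text
t: 19.15
tcp_pos: [0.4692, 0.2315, 0.3057]
tool_rot: [3.015, 0.785, 0.063]
wrist_force: [-0.0, -0.7, 1.1]
opening: 0.0426
grasp_force: 0.0
```

```bash
python3 - <<'E'
from sp import *
s=env.get_state(); print(np.round(R.from_rotvec(s['tool_rot']).as_matrix(),3).tolist(),st()['joints'])
rel([.5045,-.328,.29],-62.6)
E
python3 pq.py
```

```text
[[0.872, 0.487, 0.045], [0.488, -0.873, -0.015], [0.032, 0.035, -0.999]] [-1.1007, 0.4282, 0.8659, 1.7151, -0.3286, 1.1197, -1.2081]
tcp [0.4692 0.2315 0.3057] yaw_y -60.85 z [ 0.045 -0.015 -0.999] shift cm [-24.26  50.49   2.56] t 19.15 F [-0.  -0.7  1.1] op 0.0426
turn z 0.031
19.15 stand [-0.0055  0.0653  0.3057] F stand [-0.2 -0.7  1.1]
top 201 [[0.0, -0.129, 0.196], [-0.006, -0.118, 0.191], [-0.002, -0.106, 0.184], [0.004, -0.095, 0.177], [-0.006, -0.085, 0.179], [-0.002, -0.075, 0.185], [0.0, -0.064, 0.187], [0.002, -0.053, 0.188], [-0.004, -0.043, 0.188], [0.001, -0.032, 0.188], [-0.0, -0.021, 0.192], [-0.004, -0.012, 0.191], [-0.001, -0.009, 0.192], [-0.007, -0.007, 0.129], [-0.008, -0.005, 0.118], [-0.008, -0.001, 0.159]]
side 273 [[-0.003, -0.13, 0.202], [-0.007, -0.112, 0.189], [-0.0, -0.09, 0.18], [-0.002, -0.071, 0.188], [-0.005, -0.052, 0.181], [-0.008, -0.034, 0.191], [-0.005, -0.012, 0.131], [-0.003, -0.009, 0.159], [-0.006, -0.008, 0.118], [0.002, -0.007, 0.097], [-0.006, -0.006, 0.193], [-0.005, -0.005, 0.196], [-0.007, -0.004, 0.124], [-0.004, -0.003, 0.09], [-0.007, -0.001, 0.086], [-0.005, 0.003, 0.104]]
```

{"fn": "move_arm", "kwargs": {
  "series": [
    [[0,0,0,0,0.035,-0.032,0.031],[0,-1.74,3.95,0,0,0,0],[0,-1.74,3.95,0,0,0,0],[0,-1.74,3.95,0,0,0,0],[0,-1.74,3.95,0,0,0,0],[0,-1.74,3.95,0,0,0,0],[0,-1.74,3.95,0,0,0,0],[0,-1.74,3.95,0,0,0,0],[0,-1.74,3.95,0,0,0,0],[0,-1.74,3.95,0,0,0,0]]
  ]
}}

```text
t: 20.25
tcp_pos: [0.4946, -0.1566, 0.305]
tool_rot: [-3.047, -0.75, -0.005]
wrist_force: [0.8, 0.5, 0.3]
opening: 0.0425
grasp_force: 0.0
```

{"fn": "move_arm", "kwargs": {
  "series": [
    [[0,-1.74,3.95,0,0,0,0],[0,-1.74,3.95,0,0,0,0],[0,0,0,0,0,0,0],[0,0,0,0,0,0,0]]
  ]
}}

```text
t: 20.65
tcp_pos: [0.4998, -0.2422, 0.3045]
tool_rot: [-3.048, -0.744, -0.004]
wrist_force: [0.9, 0.1, 0.4]
opening: 0.043
grasp_force: 0.0
```

Run:
```python
from sp import *
rel([.5045,-.328,.29],-62.6)
print(st()['joints'])
im,d=env.camera('wrist'); cv2.imwrite('pics/w2.png',im); C=cloud('wrist',d)
for nm in ('rack_grip','rack_apex','dish'):
    print(nm,[(np.round(world('wrist',r['position']),3).tolist(),round(r['score'],2)) for r in env.spot_in('wrist',nm)[:2]])
m=(C[...,2]>.15)&(C[...,2]<.19)&(abs(C[...,0]-.505)<.06)&(abs(C[...,1]+.328)<.06); P=C[m]
print(len(P)); 
if len(P)>5: print(cv2.minAreaRect((P[:,:2]*1000).astype(np.float32)),np.percentile(P[:,2],[5,50,95]))
tray()
```

```text
tcp [ 0.4998 -0.2422  0.3045] yaw_y -62.58 z [ 0.002  0.004 -1.   ] shift cm [-3.54  7.84  1.41] t 20.65 F [0.9 0.1 0.4] op 0.043
turn z 0.0
[-0.1071, 0.5027, 0.8395, 1.6044, -0.3974, 1.2142, -0.2798]
rack_grip [([0.515, -0.32, 0.034], 0.74)]
rack_apex [([0.511, -0.318, 0.038], 0.93)]
dish [([0.395, -0.473, 0.028], 0.73), ([0.556, -0.506, 0.021], 0.71)]
651
((510.2223815917969, -325.1661376953125), (39.72325134277344, 14.261102676391602), 28.0184268951416) [0.15322623 0.1737683  0.17548578]
top 0.83 (array([510. ,  68.6,  12.2]), np.float64(0.899))
top 212 ((506.82928466796875, 87.28022003173828), (140.3655548095703, 145.807373046875), 12.265589714050293)
side 0.6 (array([509.4,  67.3,  15.3]), np.float64(0.758))
side 347 ((505.9214782714844, 86.04801177978516), (145.1002197265625, 146.15762329101562), 12.51391315460205)
21.05
```

{"fn": "move_arm", "kwargs": {
  "series": [
    [[0,-1.68,3.91,0,0,0,0],[0,-1.67,3.91,0,0,0,0],[0,0,0,3,0,0,0],[0,0,0,3,0,0,0],[0,0,0,1,0,0,0],[0,0,0,0,0,0,0]]
  ]
}}

```text
t: 21.65
tcp_pos: [0.5073, -0.3239, 0.233]
tool_rot: [-3.045, -0.748, -0.002]
wrist_force: [0.0, 0.3, 0.8]
opening: 0.0425
grasp_force: 0.0
```

Run:
```python
from sp import *
rel([.506,-.327,.145],-62.3)
im,d=env.camera('wrist'); cv2.imwrite('pics/w3.png',im); C=cloud('wrist',d)
m=(C[...,2]>.165)&(C[...,2]<.18)&(abs(C[...,0]-.505)<.04)&(abs(C[...,1]+.328)<.04)&(im.max(-1)<70); P=C[m]
print(len(P)); 
if len(P)>5: print(cv2.minAreaRect((P[:,:2]*1000).astype(np.float32)),np.percentile(P[:,2],[5,50,95]))
```

```text
tcp [ 0.5073 -0.3239  0.233 ] yaw_y -62.4 z [-0.     0.006 -1.   ] shift cm [-0.28  0.26  8.8 ] t 21.65 F [0.  0.3 0.8] op 0.0425
turn z -0.002
794
((509.9759216308594, -328.26458740234375), (38.948402404785156, 13.53262996673584), 27.916696548461914) [0.17223347 0.17624397 0.17749433]
```

View pics/w3.png

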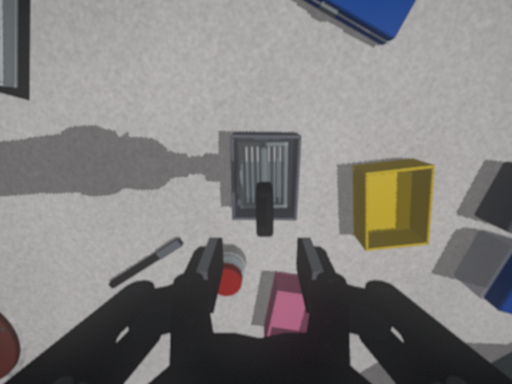

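{"fn": "move_arm", "kwargs": {
  "series": [
    [[0,-0.2,0.35,1.5,0,0,0],[0,0,0,2.2,0,0,0],[0,0,0,2.2,0,0,0],[0,0,0,1.9,0,0,0],[0,0,0,1,0,0,0],[0,0,0,0,0,0,0],[0,0,0,0,0,0,0]]
  ],
  "grip_force": 50
}}

```text
t: 22.4
tcp_pos: [0.508, -0.3296, 0.1473]
tool_rot: [-3.05, -0.747, -0.007]
wrist_force: [-0.5, 0.5, 0.8]
opening: 0.0424
grasp_force: 0.0
```

{"fn": "move_arm", "kwargs": {
  "series": [
    [[1,0,0,0,0,0,0],[1,0,0,0,0,0,0],[1,0,0,0,0,0,0],[1,0,0,0,0,0,0],[1,0,0,0,0,0,0]]
  ]
}}

```text
t: 22.9
tcp_pos: [0.5079, -0.329, 0.1474]
tool_rot: [-3.048, -0.747, -0.007]
wrist_force: [-0.1, 2.2, 5.3]
opening: 0.0129
grasp_force: 51.0
```

{"fn": "move_arm", "kwargs": {
  "series": [
    [[1,0,0,-0.5,0,0,0],[1,0,0,-1,0,0,0],[1,0,0,-1.25,0,0,0],[1,0,0,-1.25,0,0,0],[1,0,0,-1.5,0,0,0],[1,0,0,-1.5,0,0,0],[1,0,0,-1.5,0,0,0],[1,0,0,-1.5,0,0,0],[1,0,0,-1,0,0,0],[1,0,0,-0.5,0,0,0]]
  ]
}}

```text
t: 23.9
tcp_pos: [0.5074, -0.3299, 0.263]
tool_rot: [-3.05, -0.747, -0.008]
wrist_force: [-0.4, 0.0, -3.3]
opening: 0.013
grasp_force: 49.8
```

Run:
```python
from sp import *
rel(sw(-.16,.262,-.003),-77.2); print(sw(-.1,0,-.003),sw(-.19,0,-.003)); rel(sw(-.19,.262,-.003)); print(st())
im,d=env.camera('side'); cv2.imwrite('pics/s3.png',im); C=cloud('side',d)
s=env.get_state(); p=s['tcp_pos']
m=(np.hypot(C[...,0]-p[0],C[...,1]-p[1])<.06)&(C[...,2]>.08)&(C[...,2]<p[2]); P=C[m]
print(len(P),np.round(P.min(0),3),np.round(P.max(0),3))
```

```text
tcp [ 0.5074 -0.3299  0.263 ] yaw_y -62.48 z [ 0.004  0.003 -1.   ] shift cm [ 17.06 -29.7    0.2 ] t 23.9 F [-0.4  0.  -3.3] op 0.013
turn z 0.257
[0.5082294  0.07082042 0.        ] [ 0.52816877 -0.01694302  0.        ]
tcp [ 0.5074 -0.3299  0.263 ] yaw_y -62.48 z [ 0.004  0.003 -1.   ] shift cm [ 16.3  -26.8    0.19] t 23.9 F [-0.4  0.  -3.3] op 0.013
{'t': 23.9, 'tcp_pos': [0.5074, -0.3299, 0.263], 'tool_rot': [-3.0499, -0.7469, -0.0077], 'wrist_force': [-0.3873, 0.0273, -3.3093], 'opening': 0.013, 'grasp_force': 49.8018, 'joints': [0.0908, 0.6163, 0.7911, 1.5324, -0.4648, 1.1864, -0.1242]}
944 [ 0.452 -0.375  0.119] [ 0.557 -0.285  0.262]
```

{"fn": "move_arm", "kwargs": {
  "series": [
    [[1,0.8,-1.3,0,0,0,0],[1,1.63,-2.68,0,0,0,0],[1,1.63,-2.68,0,0,0,0],[1,1.63,-2.68,0,0,0,0],[1,1.63,-2.68,0,0,0,0],[1,1.63,-2.68,0,0,0,0],[1,1.63,-2.68,0,0,0,0],[1,1.63,-2.68,0,0,0,0],[1,1.63,-2.68,0,0,0,0],[1,1.63,-2.68,0,0,0,0]]
  ]
}}

```text
t: 24.95
tcp_pos: [0.5265, -0.031, 0.2622]
tool_rot: [-3.048, -0.747, -0.004]
wrist_force: [-0.3, -0.2, -3.6]
opening: 0.0129
grasp_force: 49.8
```

{"fn": "move_arm", "kwargs": {
  "series": [
    [[1,0.8,-1.35,0,0,0,0],[1,0,0,0,0,0,0.06],[1,0,0,0,0,0,0.08],[1,0,0,0,0,0,0.07],[1,0,0,0,0,0,0.047],[1,0,0,0,0,0,0],[1,0,0,0,0,0,0]]
  ]
}}

```text
t: 25.65
tcp_pos: [0.5275, -0.0167, 0.2624]
tool_rot: [-3.118, -0.351, -0.003]
wrist_force: [0.7, 0.5, -3.1]
opening: 0.0134
grasp_force: 49.7
```

```bash
cat > hk.py <<'E'
from sp import *
s=env.get_state(); M=R.from_rotvec(s['tool_rot']).as_matrix(); q=inst(s['tcp_pos'])
print(s['t'],'tcp stand',np.round(q,4),'yaw',np.degrees(np.arctan2(M[1,1],M[0,1])).round(2),'z',np.round(M[:,2],3),'F',np.round(s['wrist_force'],1),'op',s['opening'])
o=[]
for n in ('top','side'):
    im,d=env.camera(n); C=inst(cloud(n,d))
    m=(abs(C[...,0])<.012)&(C[...,1]>-.14)&(C[...,1]<-.02)&(C[...,2]>.165)&(C[...,2]<.212); P=C[m]
    print(n,'hook',len(P),np.round(np.median(P[:,0]),4) if len(P) else '', [(y,np.round(np.median(P[abs(P[:,1]-y)<.005],0),3)[[0,2]].tolist()) for y in (-.135,-.125,-.115,-.105,-.095,-.085,-.075,-.06,-.04) if (abs(P[:,1]-y)<.005).any()])
    m=(abs(C[...,0])<.06)&(abs(C[...,1]-q[1])<.06)&(C[...,2]>q[2]-.06+.003)&(C[...,2]<q[2]-.02); P=C[m]
    if len(P): print(n,'loop top part',len(P),np.round(P.mean(0),4),np.round(P.min(0),3),np.round(P.max(0),3))
    cv2.imwrite(f'pics/hk_{n}.png',im); o.append(im)
cv2.imwrite('pics/hk.png',np.hstack([cv2.resize(o[0][150:280,110:300],(380,260)),cv2.resize(o[1][80:250,130:330],(400,260))]))
E
python3 hk.py
```

```text
25.65 tcp stand [-0.0036 -0.1896  0.2624] yaw -77.14 z [ 0.002  0.004 -1.   ] F [ 0.7  0.5 -3.1] op 0.013352302122227582
top hook 1 0.0027 []
top loop top part 28 [-0.0364 -0.1902  0.2203] [-0.049 -0.194  0.21 ] [-0.024 -0.186  0.23 ]
side hook 99 -0.0038 [(-0.125, [-0.003, 0.199]), (-0.115, [-0.005, 0.191]), (-0.105, [-0.004, 0.179]), (-0.095, [-0.003, 0.181]), (-0.085, [-0.004, 0.182]), (-0.075, [-0.005, 0.183]), (-0.06, [-0.005, 0.184]), (-0.04, [-0.004, 0.188])]
side loop top part 78 [-0.0138 -0.191   0.2246] [-0.05  -0.196  0.206] [ 0.036 -0.184  0.242]
```

View pics/hk.png

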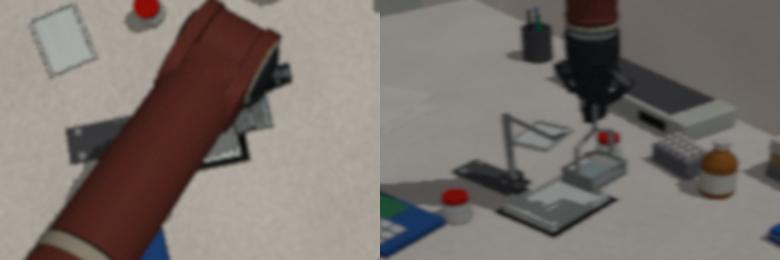

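{"fn": "move_arm", "kwargs": {
  "series": [
    [[1,0,-0.5,0,0,0,0],[1,0,-1.2,0,0,0,0],[1,0,-1.5,0,0,0,0],[1,0,-1.5,0,0,0,0],[1,0,-1.5,0,0,0,0],[1,0,-1.4,0,0,0,0],[1,0,-0.8,0,0,0,0],[1,0,-0.4,0,0,0,0],[1,0,0,0,0,0,0],[1,0,0,0,0,0,0]]
  ]
}}

```text
t: 26.75
tcp_pos: [0.5083, 0.0683, 0.2632]
tool_rot: [-3.119, -0.349, -0.005]
wrist_force: [0.0, 0.3, -2.2]
opening: 0.013
grasp_force: 49.8
```

```bash
python3 hk.py
```

```text
26.75 tcp stand [-0.0035 -0.1024  0.2632] yaw -77.23 z [ 0.003  0.003 -1.   ] F [ 0.   0.3 -2.2] op 0.013021806948348074
top hook 10 -0.0052 [(-0.125, [-0.006, 0.197]), (-0.115, [-0.005, 0.193])]
top loop top part 31 [-0.0352 -0.1035  0.2217] [-0.048 -0.107  0.208] [-0.021 -0.099  0.231]
side hook 91 -0.0044 [(-0.135, [-0.004, 0.199]), (-0.125, [-0.003, 0.198]), (-0.115, [-0.005, 0.191]), (-0.105, [-0.004, 0.18]), (-0.095, [-0.003, 0.181]), (-0.085, [-0.005, 0.182]), (-0.075, [-0.003, 0.184]), (-0.06, [-0.004, 0.185]), (-0.04, [-0.005, 0.188])]
side loop top part 76 [-0.0111 -0.1039  0.2251] [-0.05  -0.108  0.206] [ 0.036 -0.096  0.242]
```

{"fn": "move_arm", "kwargs": {
  "series": [
    [[1,0,0,0.6,0,0,0],[1,0,0,0.9,0,0,0],[1,0,0,0.9,0,0,0],[1,0,0,0.9,0,0,0],[1,0,0,0.6,0,0,0],[1,0,0,0.4,0,0,0],[1,0,0,0.2,0,0,0],[1,0,0,0,0,0,0]]
  ]
}}

```text
t: 27.65
tcp_pos: [0.5085, 0.0693, 0.218]
tool_rot: [-3.118, -0.35, -0.005]
wrist_force: [0.6, 0.6, -2.9]
opening: 0.0134
grasp_force: 49.8
```

{"fn": "move_arm", "kwargs": {
  "series": [
    [[1,0,0,0.15,0,0,0],[1,0,0,0.15,0,0,0],[1,0,0,0,0,0,0]]
  ]
}}

```text
t: 27.95
tcp_pos: [0.5098, 0.0699, 0.216]
tool_rot: [-3.117, -0.351, -0.011]
wrist_force: [0.6, 1.9, 2.3]
opening: 0.0135
grasp_force: 50.5
```

```bash
python3 hk.py
```

```text
27.95 tcp stand [-0.0017 -0.1012  0.216 ] yaw -77.16 z [ 0.006  0.006 -1.   ] F [0.6 1.9 2.3] op 0.013546974464723397
top hook 2 -0.0056 [(-0.125, [-0.006, 0.197])]
top loop top part 29 [-0.033  -0.1022  0.175 ] [-0.047 -0.106  0.167] [-0.019 -0.098  0.182]
side hook 115 -0.0042 [(-0.125, [-0.003, 0.199]), (-0.115, [-0.005, 0.191]), (-0.105, [-0.005, 0.19]), (-0.095, [-0.005, 0.183]), (-0.085, [-0.003, 0.182]), (-0.075, [-0.004, 0.184]), (-0.06, [-0.005, 0.186]), (-0.04, [-0.004, 0.189])]
side loop top part 128 [-0.0085 -0.0915  0.1823] [-0.049 -0.127  0.16 ] [ 0.038 -0.042  0.196]
```

{"fn": "move_arm", "kwargs": {
  "series": [
    [[0.66,0,0,0,0,0,0],[0.62,0,0,0,0,0,0],[0.58,0,0,0,0,0,0],[0.5,0,0,0,0,0,0],[0.4,0,0,0,0,0,0],[0.3,0,0,0,0,0,0],[0.3,0,0,0,0,0,0],[0.3,0,0,0,0,0,0]]
  ],
  "grip_force": 20
}}

```text
t: 28.85
tcp_pos: [0.5084, 0.0692, 0.215]
tool_rot: [-3.118, -0.35, -0.005]
wrist_force: [-1.2, -0.3, 0.8]
opening: 0.0299
grasp_force: 0.0
```

```bash
python3 hk.py
```

```text
28.85 tcp stand [-0.0032 -0.1016  0.215 ] yaw -77.19 z [ 0.003  0.004 -1.   ] F [-1.2 -0.3  0.8] op 0.029903921034417417
top hook 0  []
top loop top part 27 [-0.0326 -0.1023  0.1714] [-0.044 -0.106  0.162] [-0.019 -0.097  0.182]
side hook 113 -0.0039 [(-0.125, [-0.003, 0.197]), (-0.115, [-0.005, 0.191]), (-0.105, [-0.005, 0.188]), (-0.095, [-0.006, 0.187]), (-0.085, [-0.005, 0.182]), (-0.075, [-0.004, 0.184]), (-0.06, [-0.003, 0.184]), (-0.04, [-0.004, 0.19])]
side loop top part 130 [-0.007  -0.0905  0.1807] [-0.048 -0.126  0.158] [ 0.042 -0.042  0.195]
```

{"fn": "move_arm", "kwargs": {
  "series": [
    [[0.3,0,0,-0.5,0,0,0],[0.3,0,0,-1,0,0,0],[0.3,0,0,-1.5,0,0,0],[0.3,0,0,-2,0,0,0],[0.3,0,0,-3,0,0,0],[0.3,0,0,-4,0,0,0],[0.3,0,4,-1,0,0,0],[0.3,0,4.5,0,0,0,0],[0.3,0,4.5,0,0,0,0],[0.3,0,4.5,0,0,0,0]]
  ]
}}

```text
t: 29.95
tcp_pos: [0.5472, -0.1035, 0.3457]
tool_rot: [-3.118, -0.352, -0.007]
wrist_force: [0.7, 0.7, 0.3]
opening: 0.0301
grasp_force: 0.0
```

Run:
```python
from sp import *
tray()
s=cv2.imread('pics/side1.png'); t=cv2.imread('pics/top1.png')
cv2.imwrite('pics/f.png',np.hstack([cv2.resize(s[110:250,130:270],(400,400),interpolation=2),cv2.resize(t[150:290,130:270],(400,400),interpolation=2)]))
d=env.camera('side')[1]; C=inst(cloud('side',d)); x,y,z=[C[...,i] for i in range(3)]
for lo,hi in ((.06,.075),(.085,.1),(.12,.14),(.21,.245)):
    P=C[(abs(x)<.06)&(abs(y+.1)<.06)&(z>lo)&(z<hi)]
    if len(P): print(lo,len(P),np.round(P.min(0),3),np.round(P.max(0),3),np.round(P.mean(0),3))
P=C[(abs(x)<.03)&(abs(y)<.03)&(z>.06)&(z<.19)]; print('post Y vs z',np.polyfit(P[:,2],P[:,1],1))
print(st())
```

```text
top 86 ((541.474365234375, 111.64089965820312), (68.87030792236328, 158.59837341308594), 55.60810852050781)
side 0.6 (array([502.5,  57.3,   8.2]), np.float64(0.754))
side 288 ((506.72698974609375, 83.66683197021484), (144.38009643554688, 142.849853515625), 11.637178421020508)
30.15
0.06 30 [-0.04  -0.129  0.069] [ 0.042 -0.072  0.075] [-0.021 -0.112  0.073]
0.085 161 [-0.043 -0.131  0.085] [ 0.045 -0.066  0.1  ] [-0.007 -0.106  0.093]
0.12 26 [-0.046 -0.108  0.12 ] [ 0.044 -0.095  0.137] [-0.002 -0.101  0.129]
0.21 119 [-0.027 -0.109  0.21 ] [ 0.016 -0.094  0.245] [-0.008 -0.104  0.231]
post Y vs z [-0.03171877 -0.00179584]
{'t': 30.2, 'tcp_pos': [0.5469, -0.1018, 0.3449], 'tool_rot': [-3.1177, -0.3494, -0.0057], 'wrist_force': [-0.5011, 0.0428, 0.3024], 'opening': 0.0302, 'grasp_force': 0.0, 'joints': [-0.4317, 0.5035, 0.959, 1.5318, -0.4253, 1.3255, -0.7747]}
```

View pics/f.png

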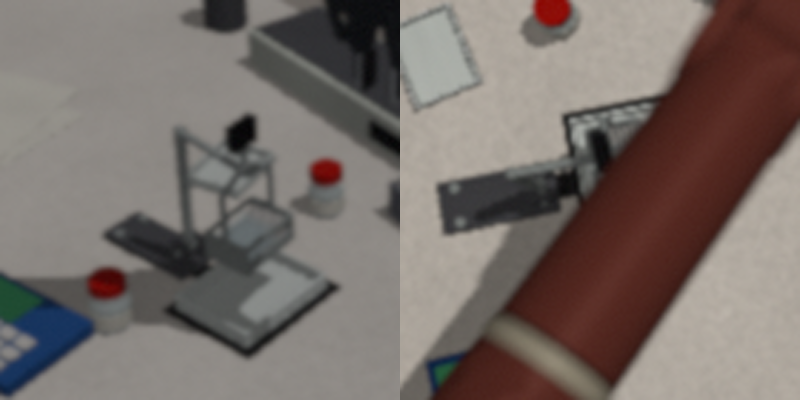

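```bash
python3 -c "
from cell import env
print(env.hand_in())"
```

```text
the job is handed in; nothing more can be done
None
```

The job is handed in at about 30 s of the 72 s allowed: the tray sits about 2–3 mm off the mat's centre, the post was pushed up until it met its stop, and the rack hangs level on the hook above the tray with the arm clear.

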